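# Lock the shaving-soap jar

### The arm

A 7-joint arm with a two-finger parallel gripper is mounted at the origin on the work surface. World frame = base frame: x ahead of the robot, y to its left, z up, the work surface at z = 0. Lengths are in m, angles in rad, forces in N, time in s.
With the tool pointing down it reaches from about 0.4 to 0.85 m from the base axis. Payload 10.4 kg.
Tool frame: the origin (TCP) lies at the very end of the fingers, on their centre line; the grasp point (between the pads) lies 19 mm behind it (ctrl.tcp_to_grasp is the distance from the TCP to the grasp point, in m); z points along the fingers, y is the line along which they close (so a half turn about z gives the same grasp; the last joint's range is limited). The gripper opens to 85 mm and grips with 20 to 120 N. Pads are 22 mm wide; open, the fingers measure 114 mm over their backs; the gripper's body (76 mm by 85 mm) begins 54 mm behind the grasp point. The pads swing forward as they close: fully open they stand 13 mm farther back than shut.
Start: joints at [1.094, 0.332, -0.065, 1.46, 0.022, 1.35, -0.088], TCP at [0.274, -0.562, 0.231] pointing down, gripper open.
Joint ranges: [-2.6, 2.6], [-0.5, 2.12], [-1.47, 1.34], [0.16, 2.42], [-1.27, 4.41], [0.06, 2.06], [-2.6, 2.6]. Speed limits (rad/s): [2.22, 2.22, 2.79, 2.79, 3.14, 3.14, 3.14].

### API

Orientations are given as a unit quaternion [w, x, y, z].
In Python, from workcell import monitor, vision, ticket, search_frame, place_of, ctrl gives the robot as it stands.
- The arm moves only by the tool play_rows, never from a script. Its argument "commands" is a list of rows, each a list of 3 entries, a list of its own where there are three numbers: the shift along the tool's x, y, z in m, then the turn, a rotation vector about the tool's x, y, z in rad, then the finger opening in m, from 0 to 0.0854. A call has 1 to 10 rows; each row shifts and turns the commanded pose from where the row before left it, along the tool's axes as they then stand; what a row does not reach is not made up. A row lasts 1/10 s, in which the tool goes at most 50 mm and 8.59 degrees, less where a joint would pass 70% of its speed; a pose out of reach is approached as far as the arm can. A call is refused whole if a number of a shift passes 0.05 or a number of a turn 0.15, either way. A call with a gripper value outside its range is refused whole. The fingers move at their own pace and stop on an object; the grip force is fixed at half the most. Time passes only in rows, so rows that do not move let the fingers close. It gives the time, the measured TCP pose, the force, the opening and the grip force at its end, in the units of the state.
- monitor.get_obs(): the state, without advancing time (a new reading comes with each control period).
- vision.grab_frame(name): name is "side" or "top"; returns (picture, depth): 480x640x3 uint8, blue, green, red; 480x640 float32, m along the optical axis (not along the pixel's ray), 0 where there is no reading.
- vision.get_calibration(name): a dict with "vertical_fov" (degrees; the focal length in pixels is half the picture's height over the tangent of half this angle, whatever the lens; pixels are square), "cx", "cy" (the principal point, pixels), "rvec" (rotation vector, rad) and "tvec" (3), from world to camera coordinates, as OpenCV has them. Camera axes: x right, y down, z forward; pixel columns grow to the right and rows downward; lengths in m; the calibration is good to about 2 mm. A picture is of the moment at which its call begins. get_calibration takes no time and is no camera call.
- ticket.close_job(): hands the job in; it is judged then, once.
Trained networks look in the newest picture that a camera, given by its name, has taken for a name from the list of things; names that differ only in an ending like _2 or _b are one class to them, and where a whole thing is asked for, a point or a joint stands for the part that bears it (a point fixed in the world has none). Each returns a list of dicts, best first, with "score" (0 to 1); they miss things now and then, are a little off and sometimes report something else, mostly with a low value. They report only what shows in the picture. A call takes as long as a camera call.
- search_frame(camera, query): "extent" ([left, top, right, bottom] in pixels, round what is visible of it).
- place_of(camera, query): "centre" ([column, row] in pixels: a listed point, or the origin of a listed thing).
The state is a dict: "t": time; "qpos": joint angles; "dq": joint speeds; "effort": joint torques, N m; "eef_pos": TCP position; "tcp_rot": TCP orientation; "ft_force": force on the tool from outside, world axes, zero at the start; "ft_torque": the same for the moment, N m; "opening": finger opening in m; "finger_force": force on a finger pad.
Only numpy, scipy, OpenCV 4.12 (cv2) and the standard library are available. Lean on these libraries where they do the work, as an engineer would, in place of code of your own. Each camera call takes 0.05 s, during which the arm holds its last target. There are 200 camera calls.

### The job

One of the two clear soap jars on the bamboo tray has been left unlocked: its white cap stands up on its spring. Take that cap by its wooden bar, press it down, turn it clockwise (seen from above) as far as it goes so that it locks, and let go. Leave the other jar, which is already locked, standing where it is.

Things in the scene. Friction and masses are not known exactly. Their poses are not given: they have to be found in the camera images.
- cap_grip (a point): Middle of the wooden bar on the unlocked cap; turns with the cap. Bar: 56 mm along x, 14 mm wide along y, 26 mm tall along z (up); its foot, 13 mm below this point, stands on the flat white cap disc, 70 mm across. Clear jar, 94 mm across, 80 mm tall, fixed to the tray. The disc's top is 26 mm above the jar's aluminium collar; bar and side pins point at two notches in the collar.
- cap_press (a joint): How far the cap is pressed straight down, m: 0 up (start), 0.022 at the firm bottom stop. Spring pushes up, 3 N at the top to 7.5 N at the bottom. Beyond 0.014 the pins are below the collar and the cap can turn; before that the notches stop it. Let go unturned it springs up; let go turned, the pins catch under the collar and it rests near 0.014.
- cap_turn (a joint): Turn of the cap about its vertical axis, rad, growing clockwise seen from above: near 0 (play of 0.15 either way) while the pins are in the notches, 1.1 at the firm stop when fully turned and locked. Light friction, 0.03 N m and a little from the pins; no spring.
- other_jar: The other soap jar, loose on the tray, about 0.4 kg, of the same kind but already locked: its disc's top is only 12 mm above its collar, its bar points away from the notches. 94 mm across, 118 mm tall with the bar. Origin at the centre of the foot, z up. To be left alone.

How it is judged:
By the outcome, as a careful person would: the job done as asked, in the order asked, and still so for the second after the job is handed in, with the robot touching nothing.
It also fails if it takes over 35 s, if anything falls off the work surface, if the arm or the gripper's body presses on something with over 40 N, if the wrist force passes 120 N, or if a joint passes its speed limit or range.

## Working session

There is one attempt and no reset: what is moved stays moved. The work goes in short steps, Python scripts to look and compute and a tool call to move; the robot and the scene stay as the last step left them, time stands still between calls to the robot, and variables do not carry over. Pictures are saved under pics/ and viewed, at most 10 in all, crops included, and the job is handed in when it is done.

Besides the shell and the picture viewer there is one more tool, called after ">>>" in YAML: its name, and indented under it one key for each argument. play_rows: Moves the arm, as the interface text tells. Its arguments: {"type":"object","properties":{"commands":{"type":"array","items":{"type":"array"}}},"required":["commands"]}

```bash
mkdir -p pics; cat > h.py <<'E'
import numpy as np, cv2
from workcell import monitor, vision, ticket, search_frame, place_of, ctrl
def cal(n):
    c=vision.get_calibration(n); f=240/np.tan(np.radians(c["vertical_fov"])/2)
    R=cv2.Rodrigues(np.array(c["rvec"],float))[0]; return f,c["cx"],c["cy"],R,np.array(c["tvec"],float).ravel(),c
def cloud(n,d):
    f,cx,cy,R,t,_=cal(n); v,u=np.mgrid[:480,:640]
    P=np.stack([(u-cx)/f*d,(v-cy)/f*d,d],-1)
    return (P-t)@R
def ray(n,u,v,z):
    f,cx,cy,R,t,_=cal(n); o=-R.T@t; r=R.T@np.array([(u-cx)/f,(v-cy)/f,1]); return o+r*(z-o[2])/r[2]
E
python3 - <<'E'
from h import *
for n in("top","side"):
    im,d=vision.grab_frame(n); cv2.imwrite(f"pics/{n}0.png",im); np.save(n+"0.npy",d); C=cloud(n,d)
    print(n,vision.get_calibration(n))
    for q in("cap_grip","other_jar","cap_press"):
        print(q,search_frame(n,q)[:3])
        for r in place_of(n,q)[:3]:
            u,v=map(int,r["centre"]); print(" ",r,C[v,u].round(3))
o=monitor.get_obs(); print(o["eef_pos"],o["tcp_rot"],o["t"],o["ft_force"])
E
```

```text
top {'vertical_fov': 54.22494592919698, 'cx': 320.44815914465596, 'cy': 245.76905945213446, 'rvec': array([ 2.20724914, -2.14759979,  0.09946556]), 'tvec': array([-0.03269015,  0.60118624,  0.69043735])}
cap_grip [{'extent': [419.4, 233.1, 472.3, 283.5], 'score': 0.85}]
  {'centre': [448.2, 255.6], 'score': 0.94} [ 0.584 -0.18   0.142]
other_jar [{'extent': [190.8, 167.0, 264.3, 238.0], 'score': 0.88}]
  {'centre': [234.4, 209.8], 'score': 0.59} [0.643 0.105 0.1  ]
cap_press [{'extent': [417.5, 229.7, 470.9, 284.4], 'score': 0.66}]Traceback (most recent call last):
  File "<stdin>", line 7, in <module>
ValueError: it knows: cap_grip, other_jar
```

```bash
python3 - <<'E'
from h import *
n="side"
im,d=vision.grab_frame(n); cv2.imwrite(f"pics/{n}0.png",im); np.save(n+"0.npy",d); C=cloud(n,d)
print(n,vision.get_calibration(n))
for q in("cap_grip","other_jar"):
    print(q,search_frame(n,q)[:3])
    for r in place_of(n,q)[:3]:
        u,v=map(int,r["centre"]); print(" ",r,C[v,u].round(3))
o=monitor.get_obs(); print(o["eef_pos"],o["tcp_rot"],o["t"],o["ft_force"])
E
```

```text
side {'vertical_fov': 57.01625417350438, 'cx': 317.63493498273147, 'cy': 237.1440681251838, 'rvec': array([ 2.07514614, -0.43970627,  0.24638129]), 'tvec': array([-0.54453975,  0.21280375,  0.49754317])}
cap_grip [{'extent': [343.7, 277.4, 410.1, 353.9], 'score': 0.65}]
  {'centre': [374.2, 298.6], 'score': 0.72} [ 0.575 -0.196  0.139]
other_jar [{'extent': [294.5, 182.8, 349.3, 258.4], 'score': 0.57}]
  {'centre': [324.0, 243.2], 'score': 0.75} [0.642 0.078 0.037]
[ 0.27401914 -0.56173257  0.23130123] [8.51117253e-06 9.74364822e-01 2.24973761e-01 1.77265160e-05] 0.55 [-0.591643    0.38186151  0.15325288]
```

View pics/top0.png

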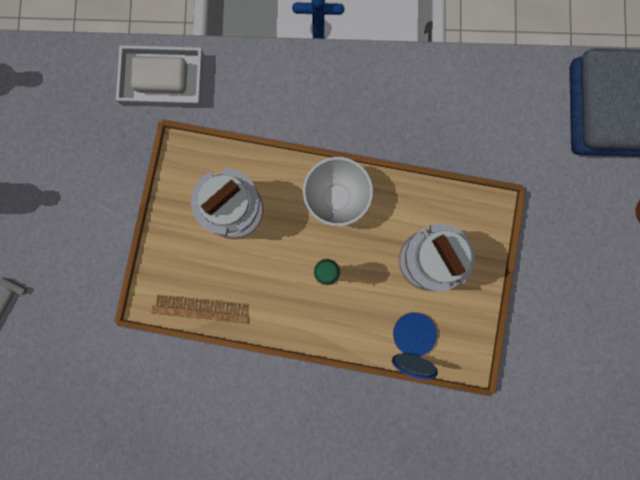

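The top view shows the right jar's bar at (448,255) and the other jar's at (221,197). A blue object stands at (415,335)–(415,365), toward the robot from the target jar.

```bash
python3 - <<'E'
from h import *
for n in("top","side"):
    d=np.load(n+"0.npy"); im=cv2.imread(f"pics/{n}0.png"); C=cloud(n,d)
    hsv=cv2.cvtColor(im,cv2.COLOR_BGR2HSV)
    x,y,z=C[...,0],C[...,1],C[...,2]
    near=(np.hypot(x-.584,y+.18)<.06)&(d>0)
    m=near&(z>.115)&(im[...,2]>im[...,0]+20.)
    print(n,m.sum(),np.percentile(z[m],[5,50,90,98]).round(4))
    mt=m&(z>np.percentile(z[m],90)-.006) 
    P=C[mt]; r=cv2.minAreaRect((P[:,:2]*1000).astype(np.float32)); print(r,P.mean(0).round(4),mt.sum())
    w=P[:,:2]-P[:,:2].mean(0); e,V=np.linalg.eigh(w.T@w); print("axis deg",np.degrees(np.arctan2(V[1,1],V[0,1])))
    w=near&~m&(z>.09)&(hsv[...,1]<50)&(hsv[...,2]>130); print("disc",w.sum(),np.percentile(z[w],[10,50,90]).round(4))
    for nm,b in(("blue",(hsv[...,0]>100)&(hsv[...,0]<130)&(hsv[...,1]>150)&(np.hypot(x-.5,y+.15)<.12)&(d>0)),):
        P=C[b]; print(nm,P.min(0).round(3),P.max(0).round(3))
    if n=="top":
        for nm,(u,v) in dict(bowl=(338,165),bottle=(327,272)).items(): print(nm,C[v,u].round(3))
    ou=np.hypot(x-.64,y-.1)<.06; print("jar2",C[ou&(z>.09)&(d>0)].mean(0).round(3))
a=cv2.imread("pics/top0.png")[215:395,380:540]; b=cv2.imread("pics/side0.png")[170:400,270:450]
b=cv2.resize(b,(470,600));a=cv2.resize(a,(330,371)); a=cv2.copyMakeBorder(a,0,229,0,0,0); cv2.imwrite("pics/c.png",np.hstack([a,b]))
E
```

```text
top 532 [0.1269 0.1398 0.1413 0.1423]
((584.7260131835938, -182.99038696289062), (53.70738220214844, 13.342954635620117), 30.354421615600586) [ 0.5847 -0.1826  0.14  ] 435
axis deg -149.18735261564555
disc 1135 [0.1126 0.1143 0.1157]
blue [ 0.418 -0.196  0.012] [ 0.503 -0.124  0.086]
bowl [ 0.724 -0.039  0.043]
bottle [ 0.559 -0.026  0.107]
jar2 [0.655 0.118 0.107]
side 511 [0.1207 0.1386 0.1395 0.1401]
((585.6983642578125, -182.13377380371094), (56.833492279052734, 13.360482215881348), 31.142425537109375) [ 0.5827 -0.1846  0.1387] 400
axis deg -148.73565203209455
disc 623 [0.1123 0.113  0.1137]
blue [ 0.419 -0.196  0.011] [ 0.504 -0.131  0.083]
jar2 [0.652 0.112 0.107]
```

View pics/c.png

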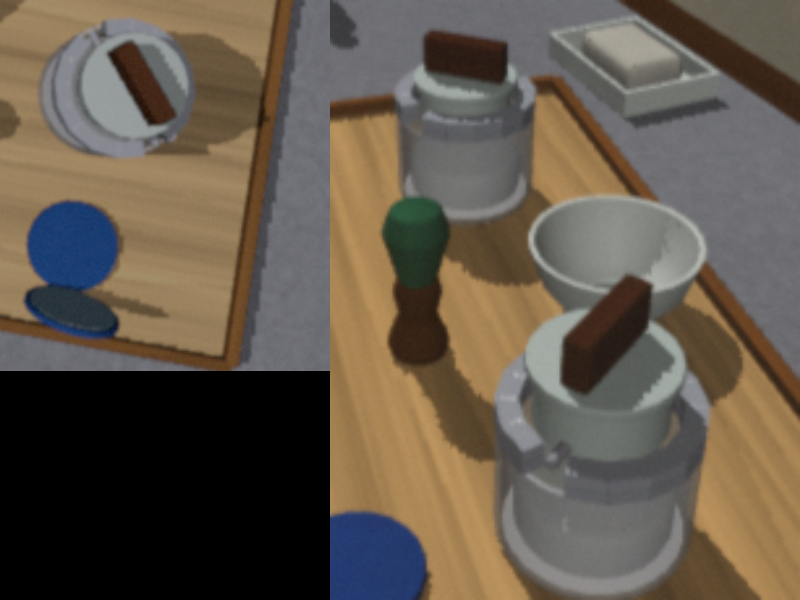

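View pics/side0.png

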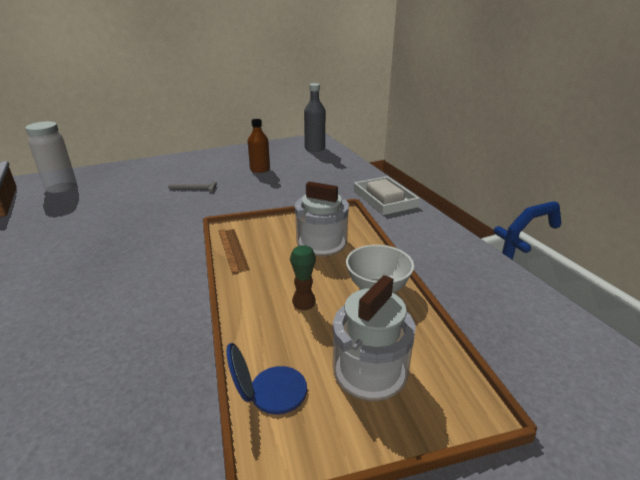

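The side crop confirms the near jar's cap is raised, with its bar centre at about (0.585, -0.183) and its top at z ≈ 0.140. The bar lies at about 31° in world axes and the tool's x is at 26°, so it needs about -0.08 rad about tool z.

>>> play_rows:
  commands:
    - [[0.034, -0.0156, 0], [0, 0, 0], 0.06]
    - [[0.034, -0.0156, 0], [0, 0, 0], 0.06]
    - [[0.034, -0.0156, 0], [0, 0, 0], 0.06]
    - [[0.034, -0.0156, 0], [0, 0, 0], 0.06]
    - [[0.034, -0.0156, 0], [0, 0, 0], 0.06]
    - [[0.034, -0.0156, 0], [0, 0, 0], 0.06]
    - [[0.034, -0.0156, 0], [0, 0, 0], 0.06]
    - [[0.034, -0.0156, 0], [0, 0, 0], 0.06]
    - [[0.034, -0.0156, 0], [0, 0, 0], 0.06]
    - [[0.034, -0.0156, 0], [0, 0, 0], 0.06]

```text
t: 1.55
eef_pos: [0.512, -0.2713, 0.2316]
tcp_rot: [0.0, 0.974, 0.225, 0.0]
ft_force: [0.5, -0.8, -0.2]
opening: 0.0601
finger_force: 0.0
```

```bash
cat >> h.py <<'E'
from scipy.spatial.transform import Rotation as Ro
def delta(p):
    o=monitor.get_obs(); q=o["tcp_rot"]; R=Ro.from_quat(np.r_[q[1:],q[0]]); X=R.as_matrix()
    print("t",round(o["t"],2),"eef",np.round(o["eef_pos"],4),"xang",np.degrees(np.arctan2(X[1,0],X[0,0])).round(2),"tilt",X[:,2].round(4),"tool delta",R.inv().apply(np.array(p)-o["eef_pos"]).round(4),"F",np.round(o["ft_force"],1),"M",np.round(o["ft_torque"],2),"open",o["opening"],"ff",o["finger_force"],"q",np.round(o["qpos"],2))
E
python3 -c "
from h import *
delta([.585,-.183,.2])"
```

```text
t 1.55 eef [ 0.512  -0.2713  0.2316] xang 25.99 tilt [ 4.e-04 -4.e-04 -1.e+00] tool delta [ 0.1043 -0.0474  0.0316] F [ 0.5 -0.8 -0.2] M [-0.02 -0.03  0.03] open 0.060071070903294214 ff 0.0 q [ 0.66  0.25 -0.29  1.57  0.07  1.33 -0.76]
```

>>> play_rows:
  commands:
    - [[0.035, -0.0158, 0.01], [0, 0, 0], 0.06]
    - [[0.035, -0.0158, 0.01], [0, 0, 0], 0.06]
    - [[0.034, -0.0158, 0.01], [0, 0, 0], 0.06]
    - [[0, 0, 0.01], [0, 0, -0.04], 0.05]
    - [[0, 0, 0.01], [0, 0, -0.04], 0.05]
    - [[0, 0, 0.01], [0, 0, 0], 0.05]
    - [[0, 0, 0], [0, 0, 0], 0.05]

```text
t: 2.25
eef_pos: [0.5831, -0.1845, 0.1698]
tcp_rot: [-0.001, 0.965, 0.263, -0.001]
ft_force: [-0.7, -0.0, -0.0]
opening: 0.05
finger_force: 0.0
```

```bash
python3 -c "
from h import *
delta([.585,-.183,.117])
im,d=vision.grab_frame('side'); np.save('s1.npy',d)
cv2.imwrite('pics/s1.png',cv2.resize(im[180:400,270:480],(573,600)))"
```

```text
t 2.25 eef [ 0.5831 -0.1845  0.1698] xang 30.49 tilt [-2.2e-03  5.0e-04 -1.0e+00] tool delta [ 0.0025 -0.0002  0.0528] F [-0.7 -0.  -0. ] M [-0.02  0.03 -0.02] open 0.0499826112195635 ff 0.0 q [ 0.52  0.37 -0.36  1.56  0.13  1.24 -0.9 ]
```

View pics/s1.png

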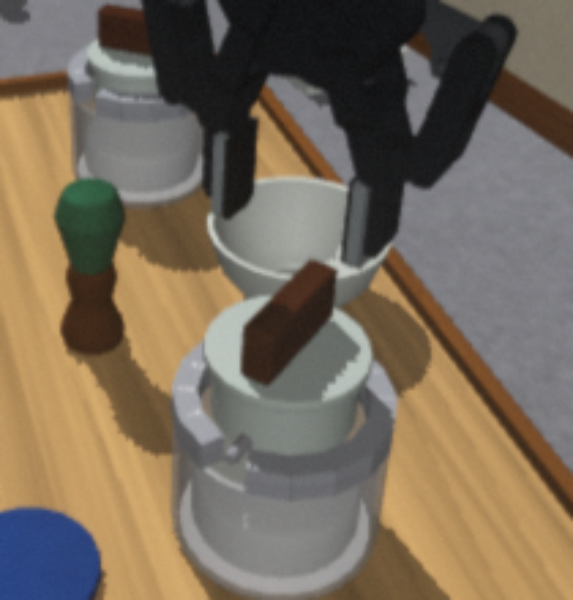

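The open fingers straddle the bar, which is at about (290,320) in the crop. I'll descend and close.

>>> play_rows:
  commands:
    - [[0.002, 0, 0.015], [0, 0, 0], 0.05]
    - [[0, 0, 0.015], [0, 0, 0], 0.05]
    - [[0, 0, 0.014], [0, 0, 0], 0.05]
    - [[0, 0, 0.008], [0, 0, 0], 0.04]
    - [[0, 0, 0], [0, 0, 0], 0.025]
    - [[0, 0, 0], [0, 0, 0], 0.0]
    - [[0, 0, 0], [0, 0, 0], 0.0]
    - [[0, 0, 0], [0, 0, 0], 0.0]
    - [[0, 0, 0], [0, 0, 0], 0.0]

```text
t: 3.2
eef_pos: [0.5855, -0.183, 0.1194]
tcp_rot: [-0.0, 0.965, 0.264, -0.0]
ft_force: [-2.7, 1.8, -2.1]
opening: 0.0126
finger_force: 61.5
```

```bash
python3 -c "
from h import *
delta([.585,-.183,.099])"
```

```text
t 3.2 eef [ 0.5855 -0.183   0.1194] xang 30.59 tilt [-3.e-04  2.e-04 -1.e+00] tool delta [-0.0004 -0.0002  0.0204] F [-2.7  1.8 -2.1] M [0.45 0.47 0.01] open 0.012622230995818384 ff 61.45604968070984 q [ 0.51  0.41 -0.35  1.61  0.15  1.14 -0.92]
```

>>> play_rows:
  commands:
    - [[0, 0, 0.004], [0, 0, 0], 0.0]
    - [[0, 0, 0.004], [0, 0, 0], 0.0]
    - [[0, 0, 0.004], [0, 0, 0], 0.0]
    - [[0, 0, 0.004], [0, 0, 0], 0.0]
    - [[0, 0, 0.003], [0, 0, 0], 0.0]
    - [[0, 0, 0], [0, 0, 0], 0.0]

```text
t: 3.8
eef_pos: [0.5857, -0.1831, 0.1008]
tcp_rot: [0.0, 0.965, 0.264, 0.0]
ft_force: [-4.4, 3.2, 5.2]
opening: 0.0127
finger_force: 62.6
```

```bash
python3 -c "
from h import *
delta([.585,-.183,.100])"
```

```text
t 3.8 eef [ 0.5857 -0.1831  0.1008] xang 30.59 tilt [ 3.e-04 -0.e+00 -1.e+00] tool delta [-0.0006 -0.0004  0.0008] F [-4.4  3.2  5.2] M [ 0.75  1.19 -0.03] open 0.012738602925845794 ff 62.593796253204346 q [ 0.51  0.43 -0.35  1.63  0.16  1.11 -0.92]
```

Pressed 18.6 mm, and the upward force matches the spring. Now I'll turn it clockwise, which is positive about tool z.

>>> play_rows:
  commands:
    - [[0, 0, 0], [0, 0, 0.1], 0.0]
    - [[0, 0, 0], [0, 0, 0.1], 0.0]
    - [[0, 0, 0], [0, 0, 0.1], 0.0]
    - [[0, 0, 0], [0, 0, 0.1], 0.0]
    - [[0, 0, 0], [0, 0, 0.1], 0.0]
    - [[0, 0, 0], [0, 0, 0.1], 0.0]
    - [[0, 0, 0], [0, 0, 0.1], 0.0]
    - [[0, 0, 0], [0, 0, 0.1], 0.0]
    - [[0, 0, 0], [0, 0, 0.1], 0.0]
    - [[0, 0, 0], [0, 0, 0.05], 0.0]

```text
t: 4.8
eef_pos: [0.5856, -0.1828, 0.1011]
tcp_rot: [-0.0, 0.978, -0.208, 0.0]
ft_force: [-5.4, 4.6, 5.8]
opening: 0.0126
finger_force: 62.6
```

```bash
python3 -c "
from h import *
delta([.585,-.183,.100])"
```

```text
t 4.8 eef [ 0.5856 -0.1828  0.1011] xang -24.03 tilt [ 1.e-04  2.e-04 -1.e+00] tool delta [-0.0005  0.0005  0.0011] F [-5.4  4.6  5.8] M [0.84 1.42 0.04] open 0.012621643045246631 ff 62.620829343795776 q [ 0.38  0.41 -0.19  1.64  0.08  1.1  -1.82]
```

>>> play_rows:
  commands:
    - [[0, 0, 0], [0, 0, 0.05], 0.0]
    - [[0, 0, 0], [0, 0, 0.05], 0.0]
    - [[0, 0, 0], [0, 0, 0.03], 0.0]
    - [[0, 0, 0], [0, 0, 0.02], 0.0]
    - [[0, 0, 0], [0, 0, 0], 0.0]

```text
t: 5.3
eef_pos: [0.5856, -0.1827, 0.1011]
tcp_rot: [-0.0, 0.96, -0.279, -0.0]
ft_force: [-6.4, 3.6, 6.2]
opening: 0.0129
finger_force: 62.6
```

```bash
python3 -c "
from h import *
delta([.585,-.183,.100])"
```

```text
t 5.3 eef [ 0.5856 -0.1827  0.1011] xang -32.46 tilt [ 0.e+00  3.e-04 -1.e+00] tool delta [-0.0004  0.0006  0.0011] F [-6.4  3.6  6.2] M [0.81 1.41 0.01] open 0.012866468329920363 ff 62.63408303260803 q [ 0.36  0.41 -0.16  1.64  0.07  1.1  -1.96]
```

>>> play_rows:
  commands:
    - [[0, 0, 0], [0, 0, 0.04], 0.0]
    - [[0, 0, 0], [0, 0, 0.04], 0.0]
    - [[0, 0, 0], [0, 0, 0], 0.0]

```text
t: 5.6
eef_pos: [0.5857, -0.1826, 0.1011]
tcp_rot: [0.0, 0.949, -0.317, 0.0]
ft_force: [-5.2, 2.4, 6.6]
opening: 0.0127
finger_force: 69.0
```

```bash
python3 -c "
from h import *
delta([.585,-.183,.100])"
```

```text
t 5.6 eef [ 0.5857 -0.1826  0.1011] xang -36.93 tilt [-1.e-04 -4.e-04 -1.e+00] tool delta [-0.0003  0.0007  0.0011] F [-5.2  2.4  6.6] M [0.62 1.4  1.42] open 0.012718737042754433 ff 69.01969389691658 q [ 0.35  0.41 -0.15  1.64  0.07  1.1  -2.04]
```

The moment about z jumped to 1.4 N m, so the firm stop is reached. I'll ease up onto the collar and then release.

>>> play_rows:
  commands:
    - [[0, 0, -0.002], [0, 0, 0], 0.0]
    - [[0, 0, -0.002], [0, 0, 0], 0.0]
    - [[0, 0, 0], [0, 0, 0], 0.0]
    - [[0, 0, 0], [0, 0, 0], 0.02]
    - [[0, 0, 0], [0, 0, 0], 0.04]
    - [[0, 0, 0], [0, 0, 0], 0.05]
    - [[0, 0, 0], [0, 0, 0], 0.05]

```text
t: 6.3
eef_pos: [0.5858, -0.1836, 0.1044]
tcp_rot: [0.0, 0.948, -0.318, 0.0]
ft_force: [-0.4, 0.4, -0.6]
opening: 0.05
finger_force: 0.0
```

>>> play_rows:
  commands:
    - [[0, 0, -0.01], [0, 0, 0], 0.05]
    - [[0, 0, -0.02], [0, 0, 0], 0.05]
    - [[0, 0, -0.03], [0, 0, 0], 0.05]
    - [[0, 0, -0.03], [0, 0, 0], 0.05]
    - [[0, 0, -0.03], [0, 0, 0], 0.05]
    - [[0, 0, -0.02], [0, 0, 0], 0.05]
    - [[0, 0, 0], [0, 0, 0], 0.05]

```text
t: 7.0
eef_pos: [0.5871, -0.1836, 0.2487]
tcp_rot: [-0.0, 0.948, -0.318, 0.003]
ft_force: [0.2, -0.5, -0.3]
opening: 0.05
finger_force: 0.0
```

```bash
python3 - <<'E'
from h import *
delta([.585,-.183,.100])
n="side"
im,d=vision.grab_frame(n); C=cloud(n,d); x,y,z=C[...,0],C[...,1],C[...,2]
m=(np.hypot(x-.585,y+.183)<.05)&(d>0)&(z>.1)&(z<.16)&(im[...,2]>im[...,0]+20.)
print(np.percentile(z[m],[50,90,98]).round(4)); mt=m&(z>np.percentile(z[m],90)-.006)
P=C[mt]; print(cv2.minAreaRect((P[:,:2]*1000).astype(np.float32)))
w=P[:,:2]-P[:,:2].mean(0); e,V=np.linalg.eigh(w.T@w); print("axis deg",np.degrees(np.arctan2(V[1,1],V[0,1])))
cv2.imwrite('pics/s2.png',cv2.resize(im[150:400,250:490],(576,600)))
E
```

```text
t 7.0 eef [ 0.5871 -0.1836  0.2487] xang -37.03 tilt [ 0.0061 -0.0017 -1.    ] tool delta [-0.0029  0.0011  0.1487] F [ 0.2 -0.5 -0.3] M [0.01 0.01 0.06] open 0.049996850684476374 ff 0.0 q [ 0.35  0.3  -0.15  1.46  0.05  1.37 -2.02]
[0.1191 0.1254 0.1261]
((585.1846923828125, -182.4414520263672), (16.070344924926758, 55.19570541381836), 55.48225021362305)
axis deg 146.00866578737975
```

View pics/s2.png

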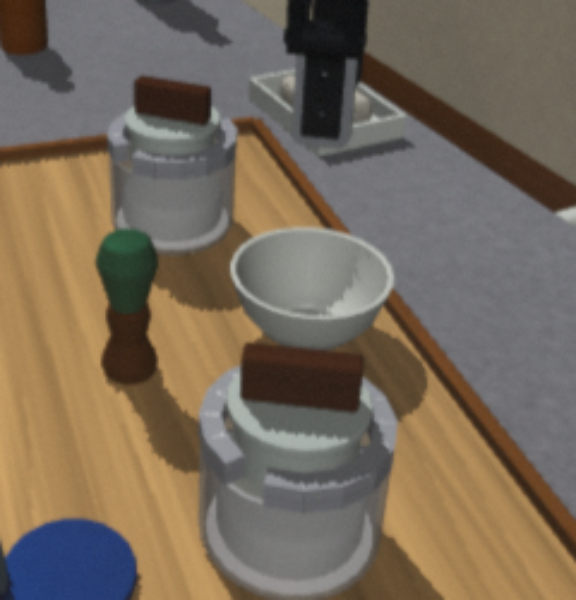

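The cap now sits about 14 mm lower, with the bar at about (300,378) in the crop. The bar has turned about 65°, from 31° to -34°, and the other jar hasn't moved. The gripper is clear of everything.

```bash
python3 -c "
from h import *
print(ticket.close_job())"
```

```text
the job is handed in; nothing more can be done
None
```

The unlocked cap was pressed down and turned clockwise to its firm stop; it stayed locked after release, about 14 mm lower. The other jar was left untouched, and the job was handed in at about 7 s on the robot's clock.

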